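# Probe the filling nozzles and pull the blocked ones for re-washing

### The job

Take the cleaning pin from its stand and, beginning at the blue-handled end of the rack so that none is missed, run it down the bore of each of the four nozzles in turn until it stops, to find which are open right through and which are still blocked near the foot with hard-set nougat. Stand the blocked ones upright on the floor of the steel re-wash pan, leave the open ones standing in the rack, and put the pin back in its stand. What is already in the pan belongs there; do not drop or topple the nozzles or the pin, and do not shift the other things on the bench.

Things in the scene. Friction and masses are not known exactly. Their poses are not given: they have to be found in the camera images.
- nozzle_a_mid (a point): Centre of an upright steel filling nozzle, 26 above its underside; 52 tall, foot flange 46 wide x 7, body 36 wide from 8 to 42 up, then coned to 25 at the top; 16 bore along z; 130-210 g. Five look alike: four in the rack, one in the pan, shuffled. Some bores are open right through, others blocked hard from the underside to 18 above it: name, place and look do not tell which.
- nozzle_b_mid (a point): Centre of an upright steel filling nozzle, 26 above its underside; 52 tall, foot flange 46 wide x 7, body 36 wide from 8 to 42 up, then coned to 25 at the top; 16 bore along z; 130-210 g. Five look alike: four in the rack, one in the pan, shuffled. Some bores are open right through, others blocked hard from the underside to 18 above it: name, place and look do not tell which.
- nozzle_c_mid (a point): Centre of an upright steel filling nozzle, 26 above its underside; 52 tall, foot flange 46 wide x 7, body 36 wide from 8 to 42 up, then coned to 25 at the top; 16 bore along z; 130-210 g. Five look alike: four in the rack, one in the pan, shuffled. Some bores are open right through, others blocked hard from the underside to 18 above it: name, place and look do not tell which.
- nozzle_d_mid (a point): Centre of an upright steel filling nozzle, 26 above its underside; 52 tall, foot flange 46 wide x 7, body 36 wide from 8 to 42 up, then coned to 25 at the top; 16 bore along z; 130-210 g. Five look alike: four in the rack, one in the pan, shuffled. Some bores are open right through, others blocked hard from the underside to 18 above it: name, place and look do not tell which.
- nozzle_e_mid (a point): Centre of an upright steel filling nozzle, 26 above its underside; 52 tall, foot flange 46 wide x 7, body 36 wide from 8 to 42 up, then coned to 25 at the top; 16 bore along z; 130-210 g. Five look alike: four in the rack, one in the pan, shuffled. Some bores are open right through, others blocked hard from the underside to 18 above it: name, place and look do not tell which.
- station_1 (a point): Pocket 1 of the rack (1 at the blue handle, then 2, 3, 4, 58 apart): centre of its floor, 50 square, 4 above the bench. y runs along the row to the handle end, x across. Rack fixed to the bench, 66 x 240; the strips round the pockets, 8 wide, rise 10 above the bench; the handle juts 45 from the end, up to 22 high.
- station_2 (a point): Pocket 2 of the rack (1 at the blue handle, then 2, 3, 4, 58 apart): centre of its floor, 50 square, 4 above the bench. y runs along the row to the handle end, x across. Rack fixed to the bench, 66 x 240; the strips round the pockets, 8 wide, rise 10 above the bench; the handle juts 45 from the end, up to 22 high.
- station_3 (a point): Pocket 3 of the rack (1 at the blue handle, then 2, 3, 4, 58 apart): centre of its floor, 50 square, 4 above the bench. y runs along the row to the handle end, x across. Rack fixed to the bench, 66 x 240; the strips round the pockets, 8 wide, rise 10 above the bench; the handle juts 45 from the end, up to 22 high.
- station_4 (a point): Pocket 4 of the rack (1 at the blue handle, then 2, 3, 4, 58 apart): centre of its floor, 50 square, 4 above the bench. y runs along the row to the handle end, x across. Rack fixed to the bench, 66 x 240; the strips round the pockets, 8 wide, rise 10 above the bench; the handle juts 45 from the end, up to 22 high.
- pin_tip (a point): Tip of the cleaning pin: steel pin 6 thick, 78 long, below a round wooden handle 26 across, 72 long (150 over all, 70-120 g). At the start it hangs upright in the stand, the handle's lower face on the stand's top, the tip 6 above the bench. z points up along the pin to the handle.
- pin_grip (a point): Centre of the cleaning pin's handle, on its axis, 114 above the tip (so about 120 above the bench while in the stand); grip anywhere from 20 below to 25 above it.
- stand_hole (a point): Mouth of the pin's stand: centre of its top, 84 above the bench. A white round block 50 across (58 at the foot), fixed to the bench, with an upright 14 hole right through. The pin is home when upright in the hole with its handle resting on this top.
- pan_floor (a point): Centre of the re-wash pan's inner floor, 4 above the bench: open steel pan fixed to the bench, inside 157 (this point's x) by 232 (its y), walls 4 thick, rim 45 above the bench with lips 6 (x) and 11 (y) beyond the walls. A nozzle and the ring cutter already stand in it.
- cutter: Thin steel ring cutter, 50 across, 35 tall, 50 g, standing in the pan. Bystander: leave it where it stands. Origin: centre of its underside; z up.
- bottle: Amber syrup bottle, 54 across, 190 tall, behind the rack (beyond it from the robot). Bystander: leave it where it stands. Origin: centre of its underside; z up.
- jar: Dark red fruit jar with a red cap, 60 across, 75 tall, in front of the rack. Bystander: leave it where it stands. Origin: centre of its underside; z up.
- tub: Yellow jar with a white cap, 64 across, 110 tall, behind the pan. Bystander: leave it where it stands. Origin: centre of its underside; z up.
- tin: Tin with a green band, 72 across, 100 tall, behind the stand. Bystander: leave it where it stands. Origin: centre of its underside; z up.
- spatula: Spatula with a wooden handle, lying in front of the pan, 210 long, under 30 tall. Bystander: leave it where it stands. Origin: centre of its underside; its length along its x.
- nougat_bar: Cut bar of nougat lying in front of the stand, 110 x 30 x 28 tall. Bystander: leave it where it stands. Origin: centre of its underside; its length along its x.
Mind the look-alikes: they are no part of the job. Of the things that look like the part that bears pin_tip, the middle-sized one is meant.

How it is judged:
On the way, in this order (a step that is already met when the one before it is completed fails the run):
1. the pin has been run down the bore of the nozzle in pocket 1 of the rack (counted from the blue handle) until it stopped (horizontal distance between pin_tip and station_1 below 0.016 m and ((horizontal distance between pin_tip and nozzle_a_mid below 0.009 m and z of pin_tip in the frame of nozzle_a_mid below -0.014 m) or (horizontal distance between pin_tip and nozzle_b_mid below 0.009 m and z of pin_tip in the frame of nozzle_b_mid below -0.014 m) or (horizontal distance between pin_tip and nozzle_c_mid below 0.009 m and z of pin_tip in the frame of nozzle_c_mid below 0 m) or (horizontal distance between pin_tip and nozzle_d_mid below 0.009 m and z of pin_tip in the frame of nozzle_d_mid below -0.014 m) or (horizontal distance between pin_tip and nozzle_e_mid below 0.009 m and z of pin_tip in the frame of nozzle_e_mid below 0 m))), for 0.1 s.
2. the pin has been run down the bore of the nozzle in pocket 2 of the rack (counted from the blue handle) until it stopped (horizontal distance between pin_tip and station_2 below 0.016 m and ((horizontal distance between pin_tip and nozzle_a_mid below 0.009 m and z of pin_tip in the frame of nozzle_a_mid below -0.014 m) or (horizontal distance between pin_tip and nozzle_b_mid below 0.009 m and z of pin_tip in the frame of nozzle_b_mid below -0.014 m) or (horizontal distance between pin_tip and nozzle_c_mid below 0.009 m and z of pin_tip in the frame of nozzle_c_mid below 0 m) or (horizontal distance between pin_tip and nozzle_d_mid below 0.009 m and z of pin_tip in the frame of nozzle_d_mid below -0.014 m) or (horizontal distance between pin_tip and nozzle_e_mid below 0.009 m and z of pin_tip in the frame of nozzle_e_mid below 0 m))), for 0.1 s.
3. the pin has been run down the bore of the nozzle in pocket 3 of the rack (counted from the blue handle) until it stopped (horizontal distance between pin_tip and station_3 below 0.016 m and ((horizontal distance between pin_tip and nozzle_a_mid below 0.009 m and z of pin_tip in the frame of nozzle_a_mid below -0.014 m) or (horizontal distance between pin_tip and nozzle_b_mid below 0.009 m and z of pin_tip in the frame of nozzle_b_mid below -0.014 m) or (horizontal distance between pin_tip and nozzle_c_mid below 0.009 m and z of pin_tip in the frame of nozzle_c_mid below 0 m) or (horizontal distance between pin_tip and nozzle_d_mid below 0.009 m and z of pin_tip in the frame of nozzle_d_mid below -0.014 m) or (horizontal distance between pin_tip and nozzle_e_mid below 0.009 m and z of pin_tip in the frame of nozzle_e_mid below 0 m))), for 0.1 s.
4. the pin has been run down the bore of the nozzle in pocket 4 of the rack (counted from the blue handle) until it stopped (horizontal distance between pin_tip and station_4 below 0.016 m and ((horizontal distance between pin_tip and nozzle_a_mid below 0.009 m and z of pin_tip in the frame of nozzle_a_mid below -0.014 m) or (horizontal distance between pin_tip and nozzle_b_mid below 0.009 m and z of pin_tip in the frame of nozzle_b_mid below -0.014 m) or (horizontal distance between pin_tip and nozzle_c_mid below 0.009 m and z of pin_tip in the frame of nozzle_c_mid below 0 m) or (horizontal distance between pin_tip and nozzle_d_mid below 0.009 m and z of pin_tip in the frame of nozzle_d_mid below -0.014 m) or (horizontal distance between pin_tip and nozzle_e_mid below 0.009 m and z of pin_tip in the frame of nozzle_e_mid below 0 m))), for 0.1 s.
At the end, for the whole second after the job is handed in: Blocked nozzles stand upright on the pan floor (centre within 65 x 102 mm of the pan centre); open ones stand upright in rack pockets (within 9 mm of the centre), or in the pan if they began there (within 30 mm of the start); the pin is upright in its stand, down to within 6 mm (angle between each of nozzle_c_mid, nozzle_e_mid's own z axis and vertical below 0.12 rad and z of each of nozzle_c_mid, nozzle_e_mid in the frame of pan_floor below 0.03 m and x of nozzle_c_mid in the frame of pan_floor between -0.065 and 0.065 m and y of nozzle_c_mid in the frame of pan_floor between -0.102 and 0.102 m and x of nozzle_e_mid in the frame of pan_floor between -0.065 and 0.065 m and y of nozzle_e_mid in the frame of pan_floor between -0.102 and 0.102 m and ((angle between nozzle_a_mid's own z axis and vertical below 0.12 rad and ((horizontal distance between nozzle_a_mid and station_1 below 0.009 m and z of nozzle_a_mid in the frame of station_1 below 0.03 m) or (horizontal distance between nozzle_a_mid and station_2 below 0.009 m and z of nozzle_a_mid in the frame of station_2 below 0.03 m) or (horizontal distance between nozzle_a_mid and station_3 below 0.009 m and z of nozzle_a_mid in the frame of station_3 below 0.03 m) or (horizontal distance between nozzle_a_mid and station_4 below 0.009 m and z of nozzle_a_mid in the frame of station_4 below 0.03 m))) or ((angle between nozzle_a_mid's own z axis and vertical below 0.12 rad and z of nozzle_a_mid in the frame of pan_floor below 0.03 m and x of nozzle_a_mid in the frame of pan_floor between -0.065 and 0.065 m and y of nozzle_a_mid in the frame of pan_floor between -0.102 and 0.102 m) and distance of nozzle_a_mid from where it was at the start of the episode below 0.03 m)) and ((angle between nozzle_b_mid's own z axis and vertical below 0.12 rad and ((horizontal distance between nozzle_b_mid and station_1 below 0.009 m and z of nozzle_b_mid in the frame of station_1 below 0.03 m) or (horizontal distance between nozzle_b_mid and station_2 below 0.009 m and z of nozzle_b_mid in the frame of station_2 below 0.03 m) or (horizontal distance between nozzle_b_mid and station_3 below 0.009 m and z of nozzle_b_mid in the frame of station_3 below 0.03 m) or (horizontal distance between nozzle_b_mid and station_4 below 0.009 m and z of nozzle_b_mid in the frame of station_4 below 0.03 m))) or ((angle between nozzle_b_mid's own z axis and vertical below 0.12 rad and z of nozzle_b_mid in the frame of pan_floor below 0.03 m and x of nozzle_b_mid in the frame of pan_floor between -0.065 and 0.065 m and y of nozzle_b_mid in the frame of pan_floor between -0.102 and 0.102 m) and distance of nozzle_b_mid from where it was at the start of the episode below 0.03 m)) and ((angle between nozzle_d_mid's own z axis and vertical below 0.12 rad and ((horizontal distance between nozzle_d_mid and station_1 below 0.009 m and z of nozzle_d_mid in the frame of station_1 below 0.03 m) or (horizontal distance between nozzle_d_mid and station_2 below 0.009 m and z of nozzle_d_mid in the frame of station_2 below 0.03 m) or (horizontal distance between nozzle_d_mid and station_3 below 0.009 m and z of nozzle_d_mid in the frame of station_3 below 0.03 m) or (horizontal distance between nozzle_d_mid and station_4 below 0.009 m and z of nozzle_d_mid in the frame of station_4 below 0.03 m))) or ((angle between nozzle_d_mid's own z axis and vertical below 0.12 rad and z of nozzle_d_mid in the frame of pan_floor below 0.03 m and x of nozzle_d_mid in the frame of pan_floor between -0.065 and 0.065 m and y of nozzle_d_mid in the frame of pan_floor between -0.102 and 0.102 m) and distance of nozzle_d_mid from where it was at the start of the episode below 0.03 m)) and horizontal distance between pin_tip and stand_hole below 0.008 m and angle between pin_tip's own z axis and vertical below 0.1 rad and height (world z) of pin_tip below 0.012 m); the robot touches nothing.
It fails at once if a bystander (bottle, jar, tub, spatula, tin, nougat bar or cutter) is shifted or knocked more than 20 mm from its place (distance of any of bottle, jar, tub, spatula, tin, nougat_bar, cutter from where it was at the start of the episode above 0.02 m).
It fails at once if a nozzle is tipped over (beyond 0.7 rad) (angle between any of nozzle_a_mid, nozzle_b_mid, nozzle_c_mid, nozzle_d_mid, nozzle_e_mid's own z axis and vertical above 0.7 rad).
It fails at once if a nozzle is dropped: falling free, more than 25 mm above its standing height ((contact force between nozzle_a and anything else below 0.001 N and height (world z) of nozzle_a_mid above 0.055 m) or (contact force between nozzle_b and anything else below 0.001 N and height (world z) of nozzle_b_mid above 0.055 m) or (contact force between nozzle_c and anything else below 0.001 N and height (world z) of nozzle_c_mid above 0.055 m) or (contact force between nozzle_d and anything else below 0.001 N and height (world z) of nozzle_d_mid above 0.055 m) or (contact force between nozzle_e and anything else below 0.001 N and height (world z) of nozzle_e_mid above 0.055 m)).
It fails at once if the pin is dropped: falling free, or toppled beyond 1 rad (angle between pin_tip's own z axis and vertical above 1 rad or (contact force between pin and anything else below 0.001 N and height (world z) of pin_tip above 0.03 m)).
It also fails if it takes over 72 s, if anything falls off the work surface, if the arm or the gripper's body presses on something with over 40 N, if the wrist force passes 120 N, or if a joint passes its speed limit or range.

### The arm

A 7-joint arm with a two-finger parallel gripper is mounted at the origin on the work surface. World frame = base frame: x ahead of the robot, y to its left, z up, the work surface at z = 0. Lengths are in m, angles in rad, forces in N, time in s.
With the tool pointing down it reaches from about 0.375 to 0.925 m from the base axis. Payload 3.1 kg.
Tool frame: the origin (TCP) lies midway between the tips of the shut fingers; the grasp point (between the pads) lies 19 mm behind it; z points along the fingers, x is the direction in which the jaws open and shut, and the axes are right-handed (so a half turn about z gives the same grasp; the last joint's range is limited). The gripper opens to 85 mm and grips with 20 to 120 N. Pads are 22 mm wide; open, the fingers measure 114 mm over their backs; the gripper's body (76 mm by 85 mm) begins 54 mm behind the grasp point. The pads swing forward as they close: fully open they stand 13 mm farther back than shut.
Start: joints at [-1.224, 0.383, 0.044, 1.598, -0.018, 1.161, -0.05], TCP at [0.28, 0.587, 0.231] pointing down, gripper open.
Joint ranges: [-2.61, 2.61], [-0.41, 2.15], [-1.48, 1.57], [0, 2.5], [-1.57, 4.71], [0.05, 1.97], [-2.85, 2.85]. Speed limits (rad/s): [2.79, 2.79, 3.14, 3.14, 3.14, 3.14, 3.14].

### API

Orientations are given as [roll, pitch, yaw] about the fixed x, y, z axes, in that order (R = Rz(yaw) Ry(pitch) Rx(roll)).
In Python, from station import arm, eyes gives the robot as it stands. The module is installed in compiled form; this text tells all that it offers.
- The arm moves only by the shell command python3 -m creep 'ROWS' [FORCE]. ROWS is JSON, a list of rows, each a list of 7 numbers: the shift along the tool's x, y, z in mm, then the turn, a rotation vector about the tool's x, y, z in rad, then the closure, from 0 (fully open) to 1 (shut). In form: [[tx, ty, tz, rx, ry, rz, fingers], ...]. A call has 1 to 8 rows; each row is the pose to reach, as a shift and turn from the pose measured when the call began, along the tool's axes at that moment; what a row does not reach only later rows make up. A row lasts 1/10 s, in which the tool goes at most 50 mm and 8.59 degrees, less where a joint would pass 70% of its speed; a pose out of reach is approached as far as the arm can. A call with a gripper value outside its range is refused whole. The fingers move at their own pace and stop on an object; FORCE is the grip in N (left out, the last holds). Time passes only in rows, so rows that repeat a pose let the fingers close. It gives the time, the measured TCP pose, the force and the opening at its end, in the units of the state.
- arm.get_obs(): the state, without advancing time (a new reading comes with each control period).
- eyes.camera(name): name is "side" or "top"; returns a dict with "pixels" (384x512x3 uint8, red, green, blue), "intrinsics" (3x3 intrinsics, pixels), "k1" (the pictures are not rectified: a ray, as slopes to the right and down, at radius r is drawn at 1 + k1 r^2 times it, then the intrinsics apply), "origin" and "rotation" of the camera in the world. Camera axes: x right, y down, z forward; pixel columns grow to the right and rows downward; lengths in m; the calibration is good to about 2 mm. A picture is of the moment at which its call begins. There is no depth.
- arm.finish_job(): hands the job in, once; it reports no verdict.
The state is a dict: "clock": time; "qpos": joint angles; "dq": joint speeds; "effort": joint torques, N m; "ee_pos": TCP position; "tool_rot": TCP orientation; "contact_force": force on the tool from outside, world axes, zero at the start; "wrist_torque": the same for the moment, N m; "grip_width": finger opening in m.
Only numpy, scipy, OpenCV 4.12 (cv2) and the standard library are available. Lean on these libraries where they do the work, as an engineer would, in place of code of your own. Each camera call takes 0.05 s, during which the arm holds its last target.

## Working session

There is one attempt and no reset: what is moved stays moved. The work goes in short steps, Python scripts to look and compute and a shell command to move; the robot and the scene stay as the last step left them, time stands still between calls to the robot, and variables do not carry over. Pictures are saved under pics/ and viewed, and the job is handed in when it is done.

```bash
mkdir -p pics; ls; python3 - <<'E'
from station import arm, eyes
import cv2
o=arm.get_obs(); print(o)
for n in ("side","top"):
    c=eyes.camera(n); cv2.imwrite(f"pics/{n}0.png",cv2.resize(c["pixels"][:,:,::-1],(800,600),interpolation=cv2.INTER_CUBIC))
    print(n,c["intrinsics"],c["k1"],c["origin"],c["rotation"])
E
```

```text
pics
{'clock': 0.0, 'qpos': array([-1.22383081,  0.38381563,  0.04381363,  1.59958676, -0.01789494,
        1.16117452, -0.04993191]), 'dq': array([ 5.21492439e-04,  1.32969016e-03,  3.46455149e-04, -5.15453414e-04,
       -1.84179452e-03, -8.05068125e-04,  2.10850246e-05]), 'effort': array([-2.87568610e-04, -4.33466470e+01,  1.02444403e+00, -2.49516463e+01,
        1.05749207e-02,  1.12703856e-02,  1.49814718e-05]), 'ee_pos': array([0.27925089, 0.58591681, 0.22989341]), 'tool_rot': array([3.14145714e+00, 2.58863700e-03, 1.12609917e+00]), 'contact_force': array([ 0.39908723, -0.12642076,  0.26440375]), 'wrist_torque': array([-0.01251709, -0.0182152 , -0.00921744]), 'grip_width': 0.0854696942143734}
side [[367.68226893   0.         253.87405441]
 [  0.         367.68226893 188.41011503]
 [  0.           0.           1.        ]] -0.0656847068279728 [0.50064477 0.74292111 0.64615451] [-2.20833547  0.00853895 -3.06410695]
top [[385.44581248   0.         254.47630944]
 [  0.         385.44581248 200.44997633]
 [  0.           0.           1.        ]] 0.006270485971916038 [0.50162845 0.00411782 1.19963384] [-3.06859010e+00  1.15492233e-03 -1.54462992e+00]
```

View pics/top0.png

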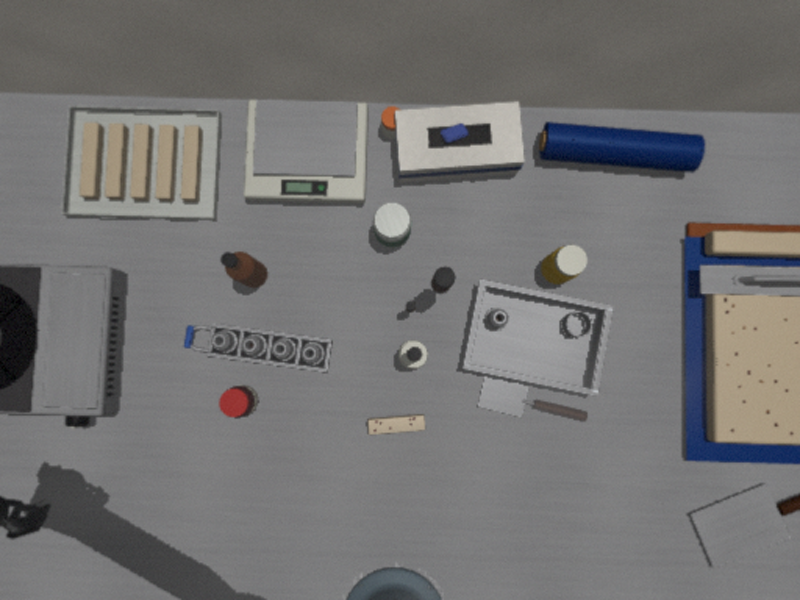

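View pics/side0.png

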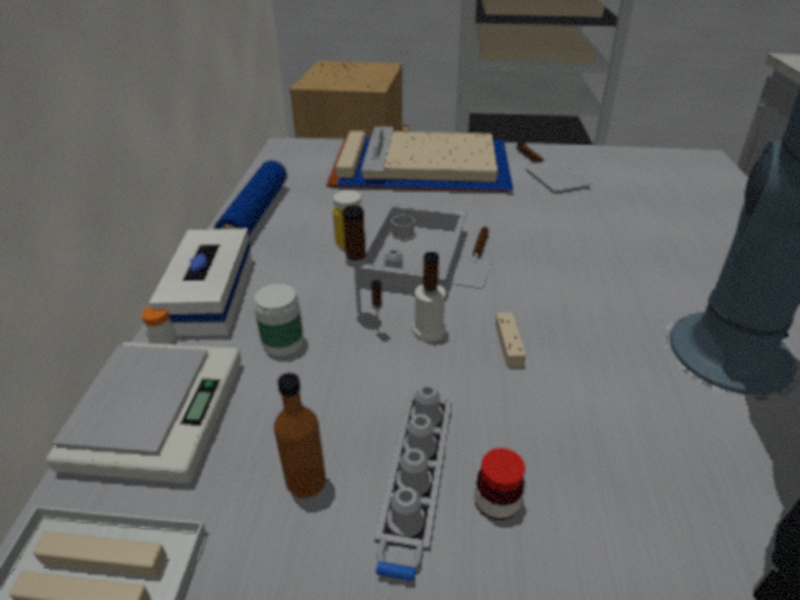

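```bash
cat > h.py <<'E'
import numpy as np, cv2
from scipy.spatial.transform import Rotation as R
from station import arm, eyes
def cam(n):
    c=eyes.camera(n); r=np.asarray(c["rotation"]); c["R"]=r if r.shape==(3,3) else R.from_euler('xyz',r).as_matrix(); return c
def dist(c): return np.array([c["k1"],0,0,0,0.])
def proj(c,P):
    P=np.atleast_2d(P).astype(float); Rw=c["R"].T
    rv=cv2.Rodrigues(Rw)[0]; t=-Rw@np.asarray(c["origin"])
    return cv2.projectPoints(P.reshape(-1,1,3),rv,t,c["intrinsics"],dist(c))[0].reshape(-1,2)
def ray(c,uv):
    q=cv2.undistortPoints(np.array(uv,float).reshape(-1,1,2),c["intrinsics"],dist(c)).reshape(-1,2)
    return np.c_[q,np.ones(len(q))]@c["R"].T
def atz(c,uv,z):
    d=ray(c,uv); o=np.asarray(c["origin"]); return o+d*((z-o[2])/d[:,2])[:,None]
def crop(c,box,s,name,draw=None):
    x0,y0,x1,y1=box; im=cv2.resize(c["pixels"][y0:y1,x0:x1,::-1],None,fx=s,fy=s,interpolation=cv2.INTER_CUBIC)
    if draw is not None:
        for p in draw:
            cv2.circle(im,(int((p[0]+.5-x0)*s),int((p[1]+.5-y0)*s)),2,(0,0,255),-1)
    cv2.imwrite(name,im)
E
python3 - <<'E'
from h import *
t=cam("top"); s=cam("side")
print(t["R"],s["R"])
crop(t,(110,190,230,270),6,"pics/t_rack.png")
crop(t,(220,150,400,275),4.4,"pics/t_pan.png")
crop(s,(200,120,330,230),6,"pics/s_stand.png")
E
```

```text
[[ 0.0261634  -0.99699729  0.07288262]
 [-0.99965701 -0.02600952  0.00305975]
 [-0.00115492 -0.07293768 -0.99733583]] [[-0.99696314 -0.03923398  0.06726959]
 [-0.07740537  0.59396496 -0.80075841]
 [-0.00853884 -0.80353365 -0.59519809]]
```

View pics/t_rack.png

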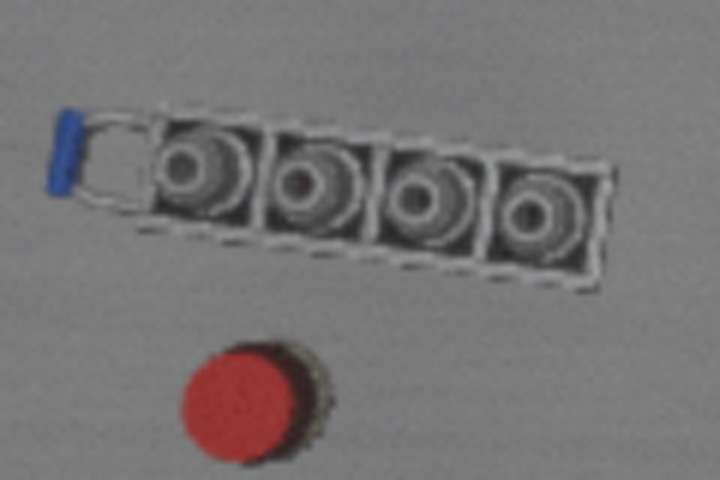

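View pics/t_pan.png

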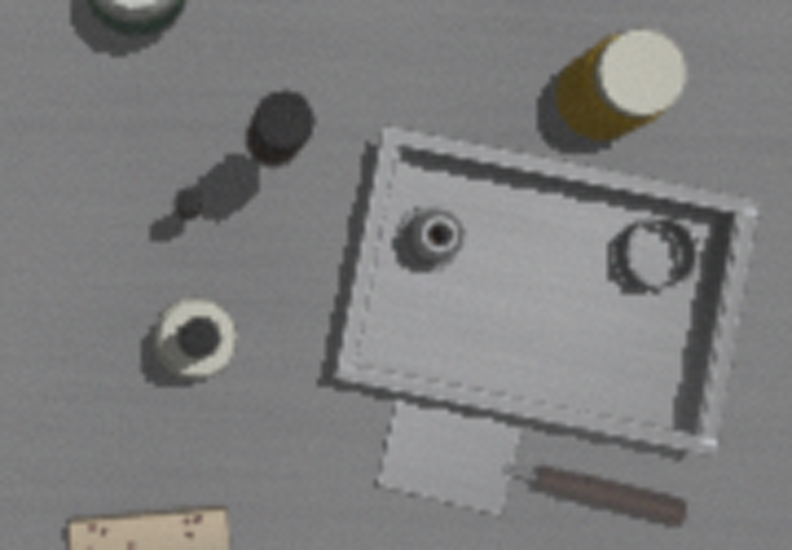

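View pics/s_stand.png

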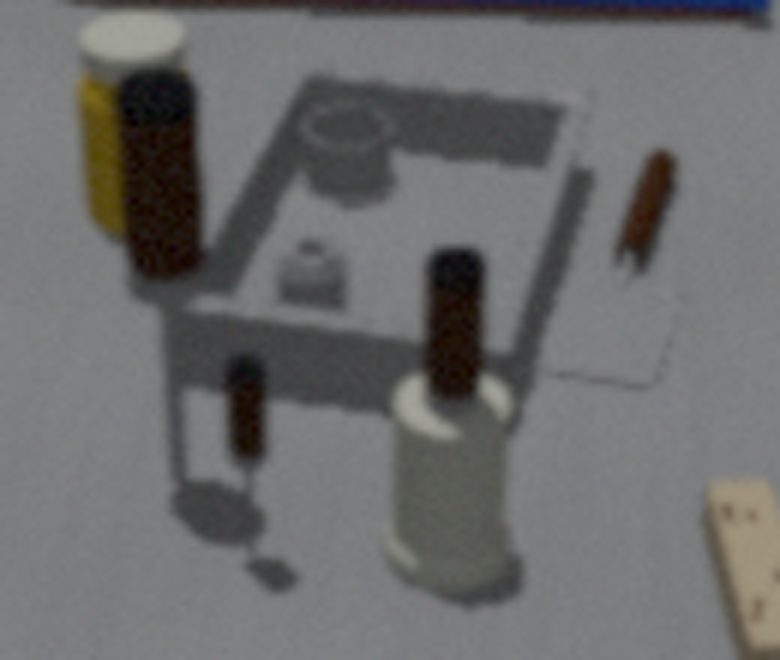

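```bash
python3 - <<'E'
from h import *
from scipy.optimize import least_squares
t=cam("top"); s=cam("side")
f=lambda L,x0,y0,k:[(x0+a/k-.5,y0+b/k-.5) for a,b in L]
noz=atz(t,f([(182,166),(301,185),(417,199),(531,214)],110,190,6),.056); print(noz)
rc=f([(160,108),(612,165),(598,290),(143,230)],110,190,6); print(atz(t,rc,.010))
print("handleend",atz(t,f([(68,152)],110,190,6),.015))
# stand
print("stand top",atz(t,f([(196,340)],220,150,4.4),.084),"pin top",atz(t,f([(199,337)],220,150,4.4),.156))
print("side pin top",atz(s,f([(457,262)],200,120,6),.156), "stand",atz(s,f([(453,405)],200,120,6),.084))
pc=f([(385,130),(757,208),(715,447),(335,378)],220,150,4.4); P=atz(t,pc,.045);print("pan",P,P.mean(0), [np.linalg.norm(P[i]-P[(i+1)%4]) for i in range(4)])
print("pan noz",atz(t,f([(438,235)],220,150,4.4),.056),"cutter",atz(t,f([(655,255)],220,150,4.4),.039))
print("big",atz(t,f([(283,122)],220,150,4.4),.2),"bottle",atz(t,[(150,166)],.19),"jar",atz(t,f([(238,407)],110,190,6),.075),"tin",atz(t,f([(138,-2)],220,150,4.4),.1),"tub",atz(t,f([(643,72)],220,150,4.4),.11))
E
```

```text
[[0.52665894 0.34611659 0.056     ]
 [0.51881421 0.28694977 0.056     ]
 [0.51340372 0.22941338 0.056     ]
 [0.50748173 0.17288215 0.056     ]]
[[0.55719693 0.37262092 0.01      ]
 [0.53392931 0.13896775 0.01      ]
 [0.46979367 0.14393448 0.01      ]
 [0.4943647  0.37827869 0.01      ]]
handleend [[0.53320065 0.41702258 0.015     ]]
stand top [[ 0.50769192 -0.02207525  0.084     ]] pin top [[ 0.50918586 -0.02218136  0.156     ]]
side pin top [[ 0.51047717 -0.02440245  0.156     ]] stand [[ 0.51024951 -0.02307036  0.084     ]]
pan [[ 0.65481932 -0.14894903  0.045     ]
 [ 0.60780226 -0.40340066  0.045     ]
 [ 0.44505687 -0.37509992  0.045     ]
 [ 0.4846802  -0.11781682  0.045     ]] [ 0.54808966 -0.26131661  0.045     ] [np.float64(0.2587590282776651), np.float64(0.16518775041314504), np.float64(0.26031635576018647), np.float64(0.17296397042969527)]
pan noz [[ 0.58288081 -0.18443073  0.056     ]] cutter [[ 0.57424139 -0.33584437  0.039     ]]
big [[ 0.63746454 -0.06782468  0.2       ]] bottle [[0.65947643 0.28565652 0.19      ]] jar [[0.41089307 0.30785845 0.075     ]] tin [[0.73053637 0.02181769 0.1       ]] tub [[ 0.68834178 -0.30672055  0.11      ]]
```

```bash
cat >> h.py <<'E'
def plan(pos,yaw=None,upright=True):
    "shift (mm, tool axes) and rotvec from the present pose to a tool-down pose"
    o=arm.get_obs(); A=R.from_euler('xyz',o["tool_rot"]); 
    y=o["tool_rot"][2] if yaw is None else yaw
    B=R.from_euler('xyz',[np.pi,0,y])
    print("clock",round(o["clock"],2),"tcp",np.round(o["ee_pos"],4),"rpy",np.round(o["tool_rot"],4),"F",np.round(o["contact_force"],1),"w",round(o["grip_width"],4))
    print("shift",np.round(A.inv().apply(np.array(pos)-o["ee_pos"])*1000,1),"rot",np.round((A.inv()*B).as_rotvec(),3))
E
python3 -c "
from h import *
plan([.509,-.023,.23],-0.1)"
```

```text
clock 0.3 tcp [0.2795 0.5865 0.2308] rpy [3.1415e+00 1.0000e-03 1.1261e+00] F [0.2 0.1 0.3] w 0.0856
shift [-451.4  469.4    1.2] rot [1.000e-03 1.000e-03 1.226e+00]
```

```bash
python3 -m creep '[[-35,36,0,0,0,0.14,0],[-70,72,0,0,0,0.28,0],[-105,108,0,0,0,0.42,0],[-140,144,0,0,0,0.56,0],[-175,180,0,0,0,0.7,0],[-210,217,0,0,0,0.84,0],[-245,253,0,0,0,0.98,0],[-280,290,0,0,0,1.12,0]]' 30; python3 -c "
from h import *
plan([.509,-.023,.20],-0.1)"
```

```text
clock: 1.1
ee_pos: [0.42, 0.2101, 0.2313]
tool_rot: [-3.142, -0.0, 0.001]
contact_force: [1.1, 0.0, 0.1]
grip_width: 0.0855
clock 1.1 tcp [0.42   0.2101 0.2313] rpy [-3.1416e+00 -2.0000e-04  6.0000e-04] F [1.1 0.  0.1] w 0.0855
shift [ 88.9 233.2  31.3] rot [-0.    -0.     0.101]
```

```bash
python3 -m creep '[[16,42,0,0,0,0.1,0],[32,84,0,0,0,0.1,0],[48,126,0,0,0,0.1,0],[64,168,0,0,0,0.1,0],[80,210,0,0,0,0.1,0],[89,233,10,0,0,0.1,0],[89,233,10,0,0,0.1,0]]'; python3 - <<'E'
from h import *
t=cam("top"); s=cam("side")
o=arm.get_obs(); p=o["ee_pos"]; A=R.from_euler('xyz',o["tool_rot"]).as_matrix()
# project tcp and pad points when open: 13 back
ps=proj(s,[p+A@np.array([0,0,-.013]),p+A@np.array([.0425,0,-.013]),p+A@np.array([-.0425,0,-.013])])
crop(s,(200,50,360,170),5,"pics/s1.png",ps)
plan([.509,-.023,.105],-0.1)
print(ps)
E
```

```text
clock: 1.8
ee_pos: [0.5092, -0.0281, 0.2209]
tool_rot: [3.139, -0.0, -0.108]
contact_force: [-1.0, -0.4, -1.3]
grip_width: 0.0857
clock 1.9 tcp [ 0.5089 -0.0231  0.2211] rpy [-3.1413e+00  7.0000e-04 -1.0120e-01] F [-0.1  1.4 -0. ] w 0.085
shift [ 2.000e-01 -1.000e-01  1.161e+02] rot [-0.     0.001 -0.001]
[[277.21040225 135.33616915]
 [259.30342614 133.93719553]
 [295.36200292 136.77194133]]
```

View pics/s1.png

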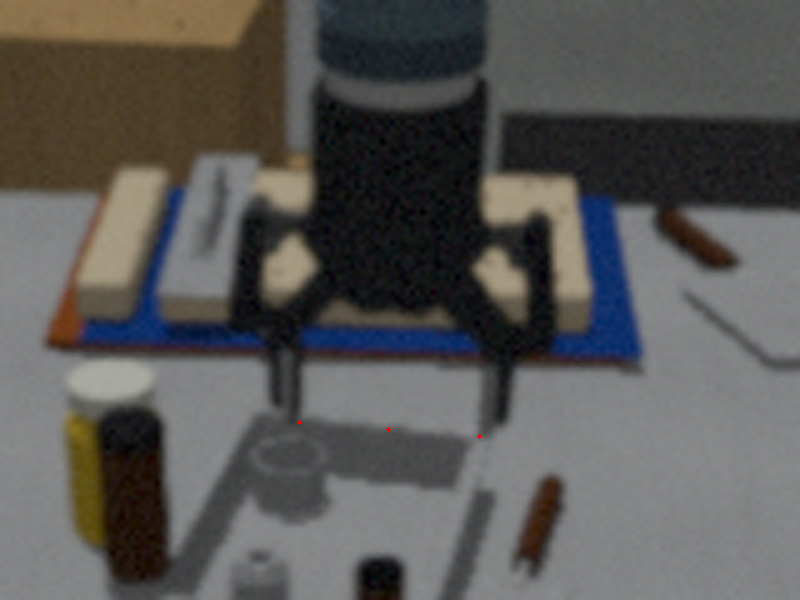

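```bash
python3 -m creep '[[0,0,40,0,0,0,0],[0,0,80,0,0,0,0],[0,0,113,0,0,0,0],[0,0,113,0,0,0,0.5],[0,0,113,0,0,0,0.7],[0,0,113,0,0,0,1],[0,0,113,0,0,0,1],[0,0,113,0,0,0,1]]' 35; python3 - <<'E'
from h import *
t=cam("top"); s=cam("side")
plan([.509,-.023,.20],-0.1)
crop(s,(200,100,330,230),5,"pics/s2.png")
E
```

```text
clock: 2.7
ee_pos: [0.5107, -0.0226, 0.1103]
tool_rot: [-3.139, -0.003, -0.101]
contact_force: [-0.4, 0.1, 5.8]
grip_width: 0.0252
clock 2.8 tcp [ 0.5107 -0.0226  0.1103] rpy [-3.1394e+00 -3.1000e-03 -1.0110e-01] F [-0.6  1.2  6.4] w 0.0252
shift [ -1.4   0.4 -89.7] rot [-0.002 -0.003 -0.001]
```

View pics/s2.png

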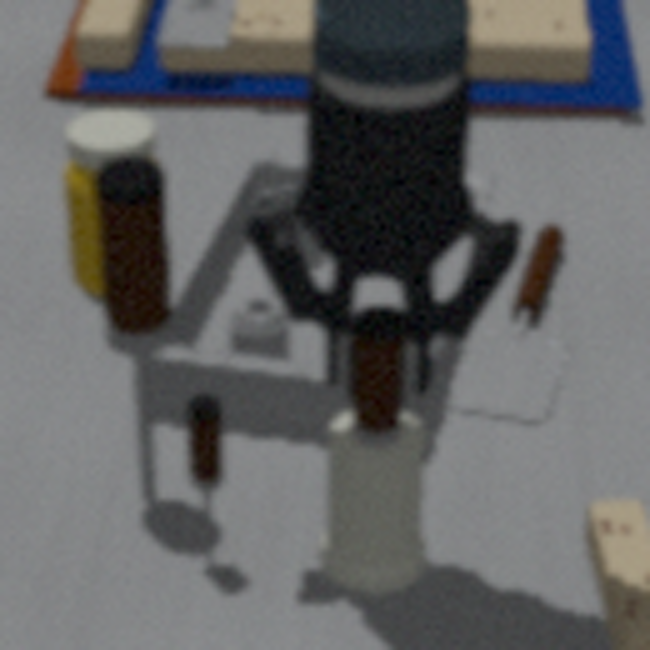

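```bash
python3 -m creep '[[0,0,-15,0,0,0,1],[0,0,-40,0,0,0,1],[0,0,-70,0,0,0,1],[0,0,-100,0,0,0,1],[0,0,-100,0,0,0,1]]' 50; python3 - <<'E'
from h import *
t=cam("top"); s=cam("side")
st=[.5225,.345]
plan([.5225,.345,.21],-0.1)
o=arm.get_obs();p=o["ee_pos"];A=R.from_euler('xyz',o["tool_rot"]).as_matrix()
pr=lambda d:p+A@np.array([0,0,d])
crop(s,(200,60,330,190),5,"pics/s3.png",proj(s,[pr(.104),pr(.026),pr(-.046)]))
crop(t,(220,150,400,275),4.4,"pics/t3.png",proj(t,[pr(.104)]))
E
```

```text
clock: 3.3
ee_pos: [0.514, -0.0232, 0.2151]
tool_rot: [-3.136, -0.013, -0.102]
contact_force: [1.8, -0.2, 0.0]
grip_width: 0.0251
clock 3.4 tcp [ 0.5108 -0.0227  0.2111] rpy [-3.1381 -0.005  -0.1013] F [-0.2 -0.1 -0.6] w 0.0246
shift [ -25.5 -367.     2.3] rot [-0.004 -0.005 -0.001]
```

View pics/s3.png

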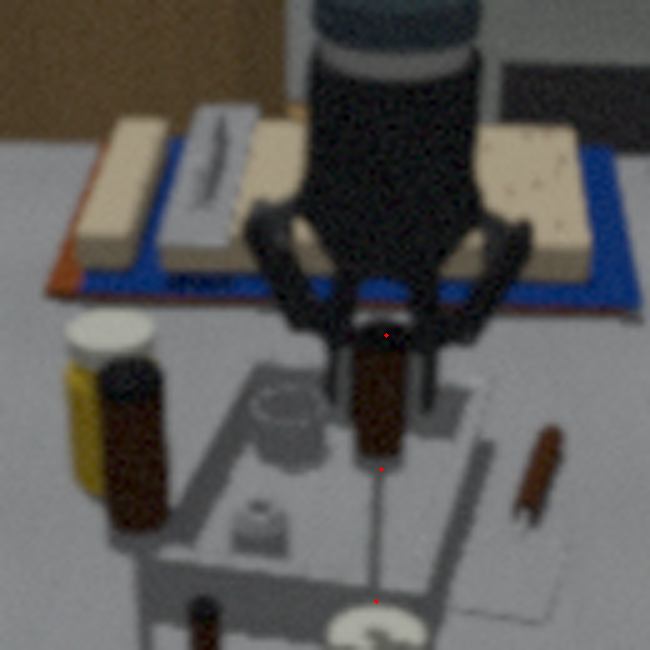

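View pics/t3.png

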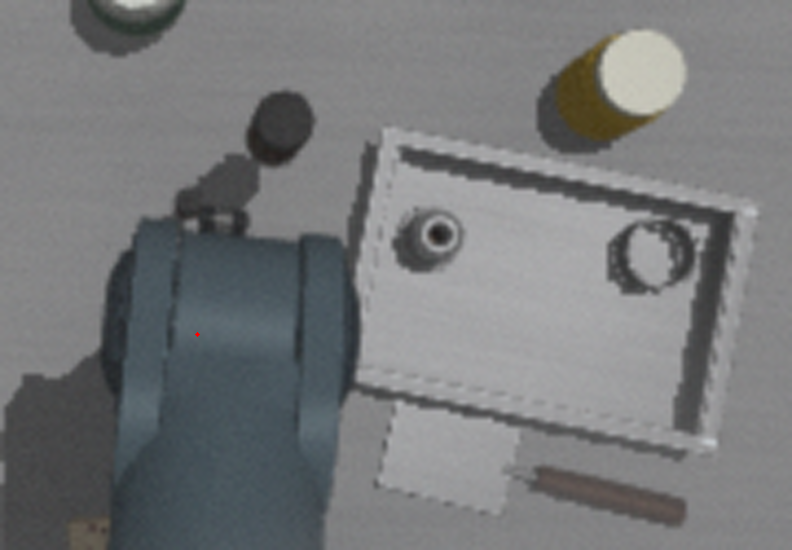

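```bash
python3 - <<'E'
from h import *
s=cam("side"); t=cam("top")
N=[[.5267,.3461,.056],[.5188,.287,.056],[.5134,.2294,.056],[.5075,.1729,.056]]
crop(s,(230,240,310,370),6,"pics/s4.png",proj(s,N))
crop(t,(110,190,230,270),6,"pics/t4.png",proj(t,N))
E
python3 -m creep '[[-3,-45,0,0,0,0,1],[-6,-90,0,0,0,0,1],[-9,-135,0,0,0,0,1],[-12,-180,0,0,0,0,1],[-15,-225,0,0,0,0,1],[-18,-270,0,0,0,0,1],[-21,-310,0,0,0,0,1],[-22,-340,0,-0.004,-0.005,0,1]]'
```

```text
clock: 4.3
ee_pos: [0.5193, 0.3209, 0.2074]
tool_rot: [3.138, 0.008, -0.098]
contact_force: [0.8, 0.3, -0.8]
grip_width: 0.0249
```

View pics/s4.png

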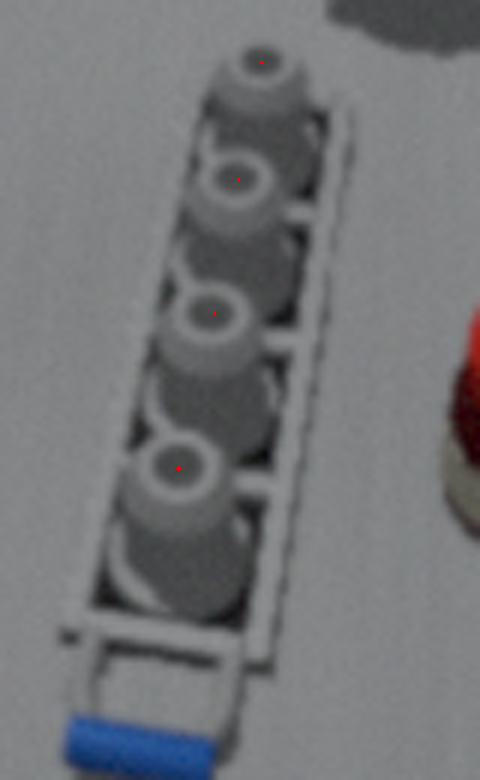

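View pics/t4.png

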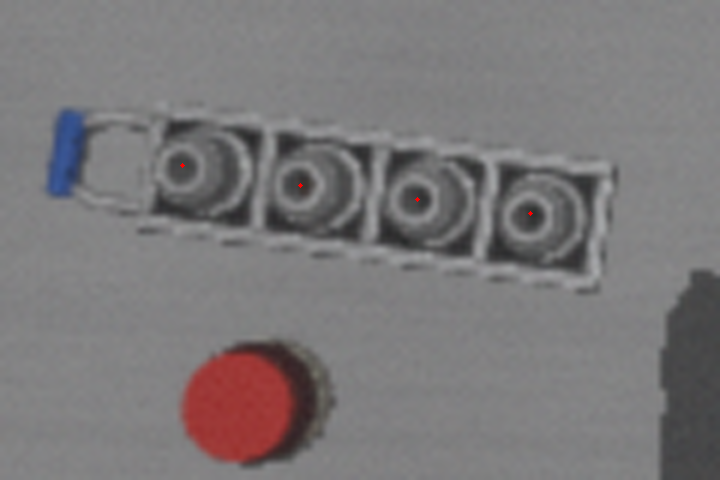

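```bash
python3 -c "
from h import *
plan([.526,.346,.185],-0.1)"
```

```text
clock 4.3 tcp [0.5193 0.3209 0.2074] rpy [ 3.1378  0.0078 -0.0975] F [ 0.8  0.3 -0.8] w 0.0249
shift [  4.4 -25.7  22.3] rot [0.004 0.008 0.002]
```

```bash
python3 -m creep '[[4,-26,10,0.004,0.008,0,1],[4,-26,22,0.004,0.008,0,1],[4,-26,22,0.004,0.008,0,1],[4,-26,22,0.004,0.008,0,1]]'; python3 - <<'E'
from h import *
s=cam("side"); t=cam("top")
plan([.526,.346,.165],-0.1)
o=arm.get_obs();p=o["ee_pos"];A=R.from_euler('xyz',o["tool_rot"]).as_matrix()
crop(s,(210,230,310,350),6,"pics/s5.png",proj(s,[p+A@[0,0,.104],p+A@[0,0,.06],[.5258,.3461,.056]]))
crop(t,(110,190,230,270),6,"pics/t5.png",proj(t,[p+A@[0,0,.104]]))
E
```

```text
clock: 4.7
ee_pos: [0.5252, 0.3439, 0.1836]
tool_rot: [3.138, 0.002, -0.099]
contact_force: [1.0, -0.4, -0.3]
grip_width: 0.0248
clock 4.8 tcp [0.5264 0.3443 0.1853] rpy [ 3.1409e+00 -4.0000e-04 -1.0040e-01] F [-1.1 -0.2  0.1] w 0.0249
shift [-0.5 -1.7 20.3] rot [ 0.001 -0.    -0.   ]
```

View pics/s5.png

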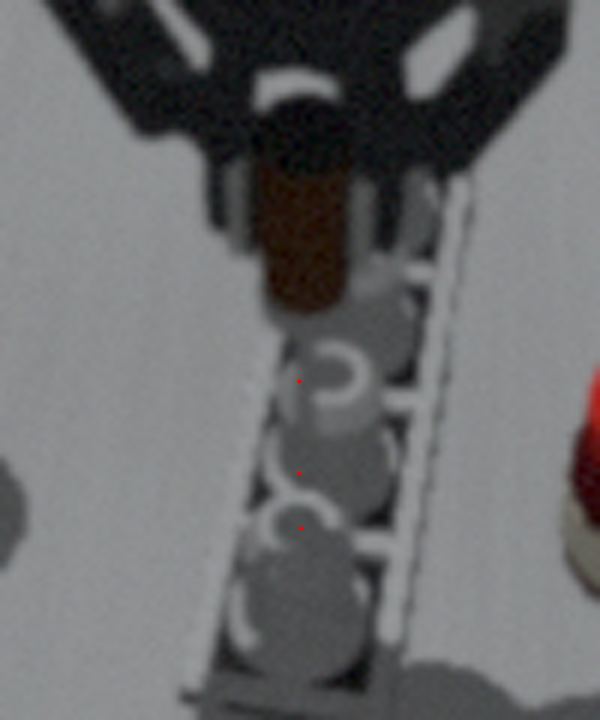

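```bash
python3 - <<'E'
from h import *
s=cam("side")
o=arm.get_obs();p=o["ee_pos"];A=R.from_euler('xyz',o["tool_rot"]).as_matrix()
print(proj(s,[p+A@[0,0,.104],p+A@[0,0,.026],p+A@[0,0,-.046]]))
im=s["pixels"][260:345,230:300,::-1].astype(float)
im=np.clip((im-50)*2.2,0,255).astype('uint8'); im=cv2.resize(im,None,fx=8,fy=7,interpolation=cv2.INTER_CUBIC); cv2.imwrite("pics/s6.png",im)
E
```

```text
[[259.29997065 308.45612549]
 [259.37218001 280.36350316]
 [259.44480206 250.10973256]]
```

View pics/s6.png

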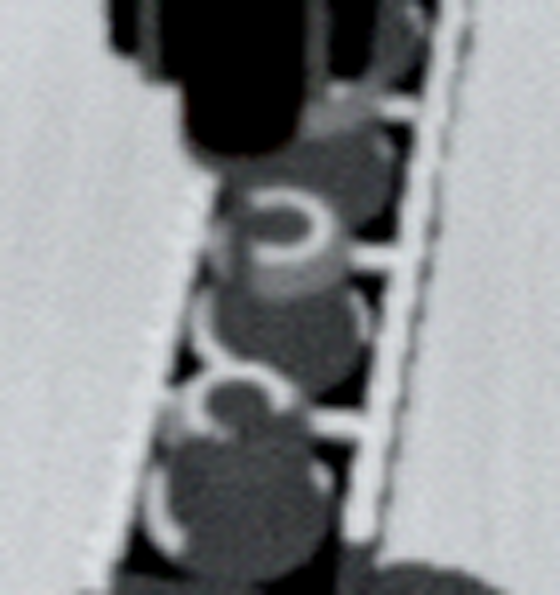

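```bash
python3 -m creep '[[-0.5,-2,12,0,0,0,1],[-0.5,-2,24,0,0,0,1],[-0.5,-2,36,0,0,0,1],[-0.5,-2,45,0,0,0,1],[-0.5,-2,54,0,0,0,1],[-0.5,-2,54,0,0,0,1]]'; python3 -c "
from h import *
plan([.526,.346,.112],-0.1)"
```

```text
clock: 5.45
ee_pos: [0.525, 0.346, 0.1296]
tool_rot: [3.139, 0.002, -0.1]
contact_force: [0.9, -0.5, -1.3]
grip_width: 0.0248
clock 5.45 tcp [0.525  0.346  0.1296] rpy [ 3.139e+00  1.800e-03 -1.000e-01] F [ 0.9 -0.5 -1.3] w 0.0248
shift [ 1.  -0.2 17.6] rot [ 0.003  0.002 -0.   ]
```

```bash
python3 -m creep '[[0.5,0,3,0,0,0,1],[0.5,0,6,0,0,0,1],[0.5,0,9,0,0,0,1],[0.5,0,9,0,0,0,1]]'; python3 -c "
from h import *
plan([.526,.346,.112],-0.1)"
```

```text
clock: 5.85
ee_pos: [0.5253, 0.3458, 0.1203]
tool_rot: [3.139, 0.002, -0.1]
contact_force: [-0.5, -0.5, -0.7]
grip_width: 0.0252
clock 5.85 tcp [0.5253 0.3458 0.1203] rpy [ 3.1387e+00  2.2000e-03 -1.0010e-01] F [-0.5 -0.5 -0.7] w 0.0252
shift [ 0.7 -0.3  8.3] rot [ 0.003  0.002 -0.   ]
```

```bash
python3 -m creep '[[0.5,0,4,0,0,0,1],[0.5,0,8,0,0,0,1],[0.5,0,11,0,0,0,1],[0.5,0,13,0,0,0,1],[0.5,0,13,0,0,0,1],[0.5,0,13,0,0,0,1]]'; python3 -c "
from h import *
plan([.52,.288,.185],-0.1)"
```

```text
clock: 6.45
ee_pos: [0.5259, 0.3459, 0.1083]
tool_rot: [3.139, 0.002, -0.1]
contact_force: [-2.7, -1.6, 5.4]
grip_width: 0.0249
clock 6.45 tcp [0.5259 0.3459 0.1083] rpy [ 3.1392e+00  2.5000e-03 -1.0010e-01] F [-2.7 -1.6  5.4] w 0.0249
shift [ -0.2  58.4 -76.5] rot [ 0.002  0.002 -0.   ]
```

```bash
python3 -m creep '[[0,0,-25,0,0,0,1],[0,0,-50,0,0,0,1],[0,0,-74,0,0,0,1],[-1,20,-76,0.002,0.002,0,1],[-2,45,-76,0.002,0.002,0,1],[-2,59,-76,0.002,0.002,0,1],[-2,59,-76,0.002,0.002,0,1],[-2,59,-70,0.002,0.002,0,1]]'; python3 - <<'E'
from h import *
s=cam("side")
plan([.518,.287,.130],-0.1)
o=arm.get_obs();p=o["ee_pos"];A=R.from_euler('xyz',o["tool_rot"]).as_matrix()
print(proj(s,[p+A@[0,0,.104],[.5188,.287,.056]]))
im=s["pixels"][220:330,230:310,::-1].astype(float)
im=np.clip((im-50)*2.2,0,255).astype('uint8'); im=cv2.resize(im,None,fx=5,fy=5,interpolation=cv2.INTER_CUBIC); cv2.imwrite("pics/s7.png",im)
E
```

```text
clock: 7.25
ee_pos: [0.5189, 0.2885, 0.1789]
tool_rot: [-3.14, -0.001, -0.101]
contact_force: [-0.4, 1.2, -1.3]
grip_width: 0.0245
clock 7.3 tcp [0.5177 0.2888 0.1772] rpy [-3.1415e+00  1.1000e-03 -9.9000e-02] F [-0.8 -0.9 -1. ] w 0.0246
shift [ 0.6  1.8 47.2] rot [-0.     0.001  0.001]
[[265.9005986  286.93871951]
 [265.20432494 291.72127138]]
```

View pics/s7.png

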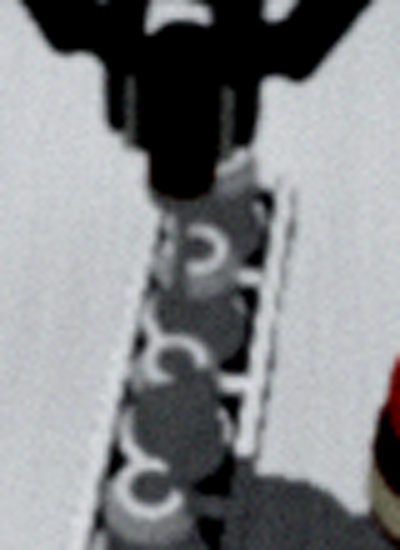

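```bash
python3 -m creep '[[0.5,2,10,0,0,0,1],[0.5,2,20,0,0,0,1],[0.5,2,32,0,0,0,1],[0.5,2,40,0,0,0,1],[0.5,2,47,0,0,0,1],[0.5,2,50,0,0,0,1],[0.5,2,53,0,0,0,1],[0.5,2,55,0,0,0,1]]'; python3 -c "
from h import *
plan([.518,.287,.108],-0.1)"
```

```text
clock: 8.1
ee_pos: [0.5183, 0.2875, 0.1258]
tool_rot: [-3.14, 0.003, -0.099]
contact_force: [-6.5, -2.6, 21.9]
grip_width: 0.025
clock 8.1 tcp [0.5183 0.2875 0.1258] rpy [-3.14e+00  2.90e-03 -9.92e-02] F [-6.5 -2.6 21.9] w 0.025
shift [-0.2  0.5 17.8] rot [-0.002  0.003  0.001]
```

```bash
python3 -m creep '[[0,0,-1,0,0,0,1],[0,0,-25,0,0,0,1],[0,0,-52,0,0,0,1],[0,0,-60,0,0,0,1],[0,20,-60,0,0,0,1],[0,45,-60,0,0.003,0,1],[0,58,-55,0,0.003,0,1],[0,58,-52,0,0.003,0,1]]'; python3 - <<'E'
from h import *
s=cam("side")
plan([.513,.2294,.130],-0.1)
o=arm.get_obs();p=o["ee_pos"];A=R.from_euler('xyz',o["tool_rot"]).as_matrix()
print(proj(s,[p+A@[0,0,.104],[.5134,.2294,.056]]))
im=s["pixels"][200:310,230:310,::-1].astype(float)
im=np.clip((im-50)*2.2,0,255).astype('uint8'); im=cv2.resize(im,None,fx=5,fy=5,interpolation=cv2.INTER_CUBIC); cv2.imwrite("pics/s8.png",im)
E
```

```text
clock: 8.9
ee_pos: [0.5118, 0.2251, 0.176]
tool_rot: [3.14, 0.002, -0.105]
contact_force: [-0.2, 0.2, -1.9]
grip_width: 0.025
clock 8.95 tcp [0.5116 0.2274 0.1757] rpy [ 3.1414e+00  2.6000e-03 -1.0240e-01] F [-0.6  0.8 -0.9] w 0.0252
shift [ 1.3 -2.1 45.7] rot [ 0.     0.003 -0.002]
[[270.4677711  263.63350243]
 [269.27135957 269.39807144]]
```

View pics/s8.png

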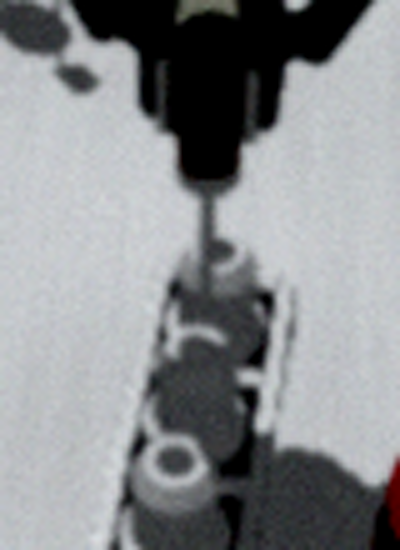

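```bash
python3 -m creep '[[1.5,-2,10,0,0.003,0,1],[1.5,-2,20,0,0.003,0,1],[1.5,-2,32,0,0.003,0,1],[1.5,-2,40,0,0.003,0,1],[1.5,-2,46,0,0.003,0,1],[1.5,-2,49,0,0.003,0,1],[1.5,-2,52,0,0.003,0,1],[1.5,-2,54,0,0.003,0,1]]'; python3 -c "
from h import *
plan([.513,.2294,.108],-0.1)"
```

```text
clock: 9.75
ee_pos: [0.5134, 0.2294, 0.1218]
tool_rot: [-3.141, -0.001, -0.102]
contact_force: [0.6, 0.5, -0.2]
grip_width: 0.0249
clock 9.75 tcp [0.5134 0.2294 0.1218] rpy [-3.1414e+00 -8.0000e-04 -1.0250e-01] F [ 0.6  0.5 -0.2] w 0.0249
shift [-0.4  0.  13.8] rot [-0.    -0.001 -0.002]
```

No force at the blocked height: pocket 3 is going through; continue to the stop.

```bash
python3 -m creep '[[0,0,4,0,0,0,1],[0,0,8,0,0,0,1],[0,0,12,0,0,0,1],[0,0,14,0,0,0,1],[0,0,15,0,0,0,1],[0,0,15,0,0,0,1]]'; python3 -c "
from h import *
plan([.5075,.1729,.178],-0.1)"
```

```text
clock: 10.35
ee_pos: [0.5136, 0.2296, 0.1082]
tool_rot: [-3.141, -0.0, -0.103]
contact_force: [-1.8, -0.7, 8.0]
grip_width: 0.0248
clock 10.35 tcp [0.5136 0.2296 0.1082] rpy [-3.1407e+00 -1.0000e-04 -1.0260e-01] F [-1.8 -0.7  8. ] w 0.0248
shift [ -0.3  57.  -69.8] rot [-0.001 -0.    -0.003]
```

```bash
python3 -m creep '[[0,0,-25,0,0,0,1],[0,0,-50,0,0,0,1],[0,0,-74,0,0,0,1],[0,20,-76,0,0,0,1],[0,44,-76,0,0,0,1],[0,57,-76,0,0,0,1],[0,57,-72,0,0,0,1],[0,57,-70,0,0,0,1]]'; python3 - <<'E'
from h import *
s=cam("side")
plan([.5075,.1729,.130],-0.1)
o=arm.get_obs();p=o["ee_pos"];A=R.from_euler('xyz',o["tool_rot"]).as_matrix()
print(proj(s,[p+A@[0,0,.104],[.5075,.1729,.056]]))
im=s["pixels"][200:310,230:310,::-1].astype(float)
im=np.clip((im-50)*2.2,0,255).astype('uint8'); im=cv2.resize(im,None,fx=5,fy=5,interpolation=cv2.INTER_CUBIC); cv2.imwrite("pics/s9.png",im)
E
```

```text
clock: 11.15
ee_pos: [0.5071, 0.1727, 0.177]
tool_rot: [-3.141, 0.001, -0.103]
contact_force: [-0.4, 0.1, -1.2]
grip_width: 0.025
clock 11.2 tcp [0.5069 0.1735 0.1768] rpy [-3.1412e+00  1.6000e-03 -1.0190e-01] F [-0.2 -0.5 -0.3] w 0.0246
shift [ 0.7  0.5 46.8] rot [-0.     0.002 -0.002]
[[273.60812552 244.67911094]
 [273.09230162 249.87191482]]
```

View pics/s9.png

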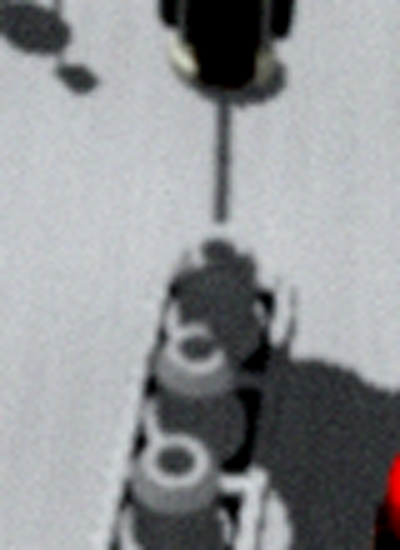

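The picture shows the pin's tip at crop (221,222), just above nozzle 4's bore at (217,247), aligned.

```bash
python3 -m creep '[[1,0.5,10,0,0.002,0,1],[1,0.5,20,0,0.002,0,1],[1,0.5,32,0,0.002,0,1],[1,0.5,41,0,0.002,0,1],[1,0.5,47,0,0.002,0,1],[1,0.5,50,0,0.002,0,1],[1,0.5,53,0,0.002,0,1],[1,0.5,55,0,0.002,0,1]]'; python3 -c "
from h import *
plan([.5075,.1729,.108],-0.1)"
```

```text
clock: 12.0
ee_pos: [0.5081, 0.173, 0.1219]
tool_rot: [-3.141, -0.001, -0.102]
contact_force: [0.4, 0.8, 0.1]
grip_width: 0.0246
clock 12.0 tcp [0.5081 0.173  0.1219] rpy [-3.1408e+00 -9.0000e-04 -1.0200e-01] F [0.4 0.8 0.1] w 0.0246
shift [-0.6  0.2 13.9] rot [-0.001 -0.001 -0.002]
```

```bash
python3 -m creep '[[0,0,4,0,0,0,1],[0,0,8,0,0,0,1],[0,0,12,0,0,0,1],[0,0,14,0,0,0,1],[0,0,15,0,0,0,1],[0,0,15,0,0,0,1]]'; python3 -c "
from h import *
plan([.5107,-.0226,.211],-0.1)"
```

```text
clock: 12.6
ee_pos: [0.5083, 0.1732, 0.1082]
tool_rot: [-3.14, -0.0, -0.102]
contact_force: [-2.8, -1.3, 7.1]
grip_width: 0.0248
clock 12.6 tcp [0.5083 0.1732 0.1082] rpy [-3.1401e+00 -1.0000e-04 -1.0210e-01] F [-2.8 -1.3  7.1] w 0.0248
shift [  22.3  194.4 -103.1] rot [-0.001 -0.    -0.002]
```

```bash
python3 -m creep '[[0,0,-35,0,0,0,1],[0,0,-70,0,0,0,1],[0,0,-103,0,0,0,1],[6,45,-105,0,0,0,1],[11,90,-105,0,0,0,1],[16,135,-105,0,0,0,1],[20,175,-105,0,0,0,1],[22,194,-105,0,0,0,1]]'; python3 -m creep '[[0,0,0,0,0,0,1],[0,0,0,0,0,0,1]]';  python3 - <<'E'
from h import *
s=cam("side")
plan([.5107,-.0226,.170],-0.1)
o=arm.get_obs();p=o["ee_pos"];A=R.from_euler('xyz',o["tool_rot"]).as_matrix()
print(proj(s,[p+A@[0,0,.104],[.5105,-.0226,.084]]))
crop(s,(220,120,320,220),6,"pics/s10.png",proj(s,[p+A@[0,0,.104]]))
E
```

```text
clock: 13.4
ee_pos: [0.5098, -0.0275, 0.2132]
tool_rot: [-3.141, -0.001, -0.109]
contact_force: [0.1, 0.3, -1.4]
grip_width: 0.0248
clock: 13.6
ee_pos: [0.5096, -0.0278, 0.2131]
tool_rot: [-3.141, -0.001, -0.111]
contact_force: [-0.1, 1.2, -0.7]
grip_width: 0.0248
clock 13.65 tcp [ 0.5098 -0.0263  0.213 ] rpy [-3.1405e+00 -4.0000e-04 -1.0790e-01] F [-0.3  0.7 -0.4] w 0.0248
shift [ 0.5 -3.7 43. ] rot [-0.001 -0.    -0.008]
[[275.46278729 178.37299268]
 [274.89713878 187.10395711]]
```

View pics/s10.png

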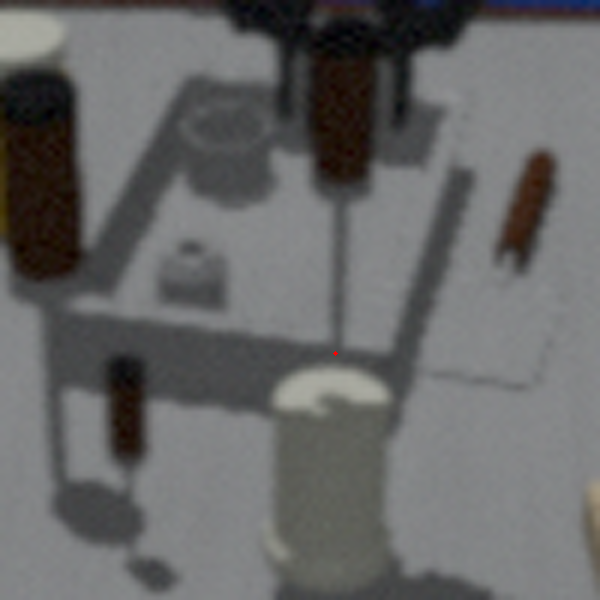

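```bash
python3 -m creep '[[1,-3.5,8,0,0,-0.008,1],[1,-3.5,16,0,0,-0.008,1],[1,-3.5,22,0,0,-0.008,1],[1,-3.5,28,0,0,-0.008,1],[1,-3.5,34,0,0,-0.008,1]]'; python3 -c "
from h import *
plan([.5107,-.0226,.111],-0.1)"
```

```text
clock: 14.15
ee_pos: [0.5109, -0.0226, 0.1782]
tool_rot: [-3.141, 0.0, -0.099]
contact_force: [-0.1, -0.6, -0.8]
grip_width: 0.0251
clock 14.15 tcp [ 0.5109 -0.0226  0.1782] rpy [-3.1408e+00  2.0000e-04 -9.9500e-02] F [-0.1 -0.6 -0.8] w 0.0251
shift [-0.2  0.  67.2] rot [-0.001  0.     0.001]
```

Tip is 10 mm inside with no force; carry on down.

```bash
python3 -m creep '[[0,0,16,0,0,0,1],[0,0,32,0,0,0,1],[0,0,46,0,0,0,1],[0,0,56,0,0,0,1],[0,0,62,0,0,0,1],[0,0,66,0,0,0,1],[0,0,68,0,0,0,1],[0,0,68,0,0,0,1]]'; python3 -c "
from h import *
plan([.5107,-.0226,.111],-0.1)"
```

```text
clock: 14.95
ee_pos: [0.5115, -0.0227, 0.1106]
tool_rot: [-3.141, -0.001, -0.1]
contact_force: [-1.1, 0.8, -0.9]
grip_width: 0.0251
clock 14.95 tcp [ 0.5115 -0.0227  0.1106] rpy [-3.1406e+00 -8.0000e-04 -9.9500e-02] F [-1.1  0.8 -0.9] w 0.0251
shift [-0.8  0.  -0.4] rot [-0.001 -0.001  0.   ]
```

```bash
python3 -m creep '[[-0.5,0,1,0,0,0,1],[-0.5,0,2,0,0,0,1],[-0.5,0,2,0,0,0,1],[-0.5,0,1,0,0,0,0.6],[-0.5,0,0,0,0,0,0.3],[-0.5,0,0,0,0,0,0],[-0.5,0,0,0,0,0,0],[-0.5,0,-5,0,0,0,0]]'; python3 -m creep '[[0,0,-30,0,0,0,0],[0,0,-70,0,0,0,0],[0,0,-110,0,0,0,0],[0,0,-120,0,0,0,0],[0,-40,-120,0,0,0,0],[0,-85,-120,0,0,0,0],[0,-130,-120,0,0,0,0]]'; python3 - <<'E'
from h import *
s=cam("side");t=cam("top")
crop(s,(200,100,330,230),5,"pics/s11.png")
crop(t,(110,150,290,275),4.4,"pics/t11.png",proj(t,[.5188,.287,.056]))
plan([.5185,.287,.150],-0.1)
E
```

```text
clock: 15.75
ee_pos: [0.5102, -0.0226, 0.1151]
tool_rot: [-3.141, 0.001, -0.099]
contact_force: [-1.1, 0.4, -0.0]
grip_width: 0.0855
clock: 16.45
ee_pos: [0.5231, 0.1075, 0.2352]
tool_rot: [-3.14, 0.001, -0.102]
contact_force: [0.4, -0.3, -0.2]
grip_width: 0.0856
clock 16.55 tcp [0.5225 0.116  0.2345] rpy [-3.1379e+00  2.0000e-03 -8.6600e-02] F [-0.5  0.6 -0.2] w 0.0854
shift [ -18.6 -169.7   85.1] rot [-0.004  0.002  0.013]
```

View pics/s11.png

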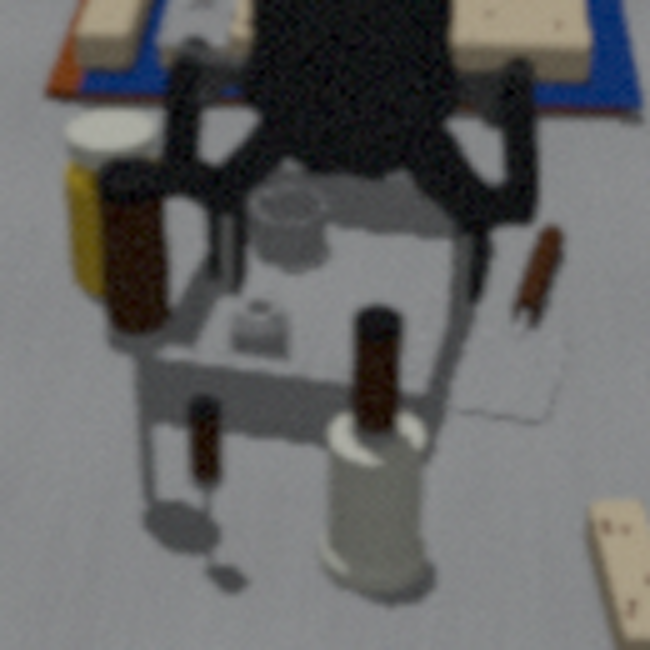

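View pics/t11.png

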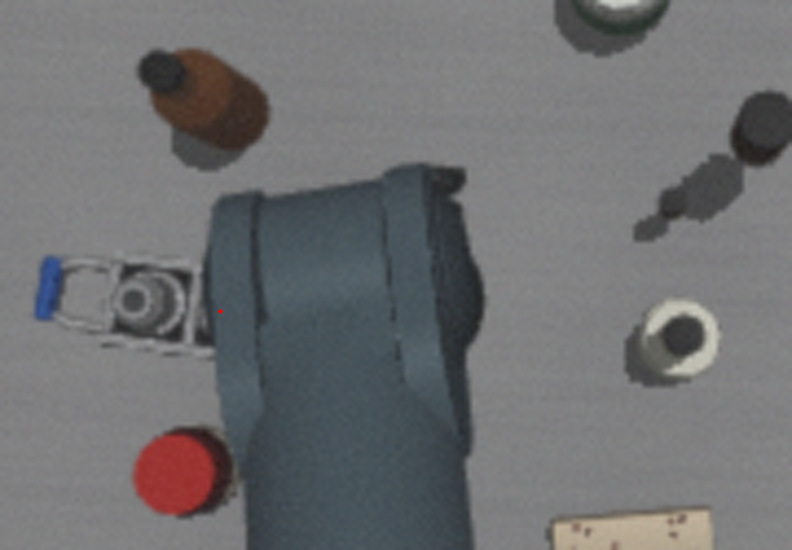

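```bash
python3 -m creep '[[-5,-45,10,-0.004,0.002,0.013,0],[-10,-90,25,-0.004,0.002,0.013,0],[-15,-135,45,-0.004,0.002,0.013,0],[-18.5,-170,65,-0.004,0.002,0.013,0],[-18.5,-170,85,-0.004,0.002,0.013,0],[-18.5,-170,105,-0.004,0.002,0.013,0],[-18.5,-170,105,-0.004,0.002,0.013,0]]'; python3 - <<'E'
from h import *
s=cam("side")
crop(s,(200,200,340,330),5,"pics/s12.png",proj(s,[.5188,.287,.056]))
plan([.5187,.287,.025],-0.1)
E
```

```text
clock: 17.25
ee_pos: [0.5156, 0.2857, 0.1263]
tool_rot: [3.135, 0.006, -0.099]
contact_force: [-1.2, -0.6, 0.1]
grip_width: 0.0854
clock 17.3 tcp [0.5171 0.286  0.1282] rpy [ 3.1375  0.0033 -0.1   ] F [ 0.8 -1.2  0.6] w 0.0852
shift [  1.8  -1.6 103.2] rot [0.004 0.003 0.   ]
```

View pics/s12.png

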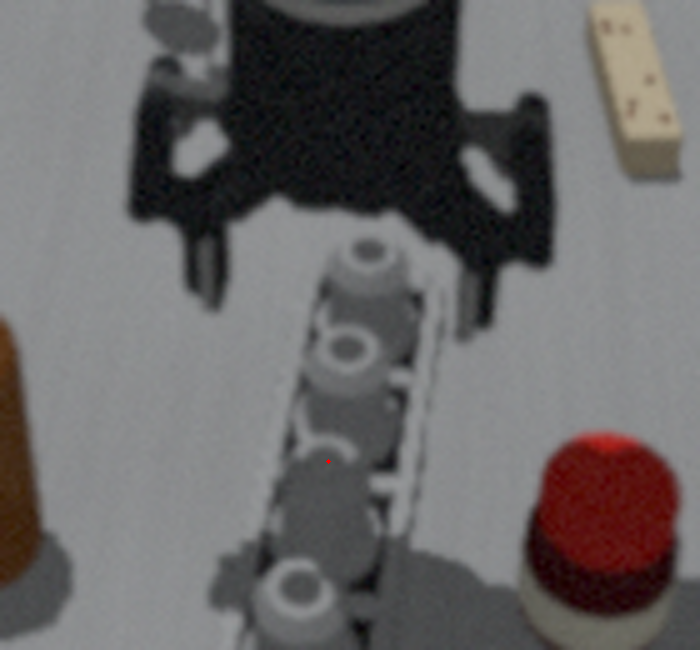

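```bash
python3 -m creep '[[2,-1.5,30,0.004,0.003,0,0],[2,-1.5,60,0.004,0.003,0,0],[2,-1.5,90,0.004,0.003,0,0],[2,-1.5,106,0.004,0.003,0,0],[2,-1.5,111,0.004,0.003,0,0],[2,-1.5,111,0.004,0.003,0,0.3],[2,-1.5,111,0.004,0.003,0,0.45],[2,-1.5,111,0.004,0.003,0,0.6]]' 30; python3 -m creep '[[0,0,0,0,0,0,1],[0,0,0,0,0,0,1],[0,0,0,0,0,0,1]]' 50; python3 - <<'E'
from h import *
s=cam("side")
crop(s,(200,200,340,330),5,"pics/s13.png")
plan([.5187,.287,.125],-0.1)
E
```

```text
clock: 18.1
ee_pos: [0.5202, 0.2876, 0.0189]
tool_rot: [-3.139, -0.002, -0.1]
contact_force: [0.2, -0.2, 0.6]
grip_width: 0.0443
clock: 18.4
ee_pos: [0.5207, 0.2879, 0.0196]
tool_rot: [-3.139, -0.003, -0.1]
contact_force: [-0.1, -0.4, 2.0]
grip_width: 0.0344
clock 18.45 tcp [0.5207 0.2879 0.0195] rpy [-3.1387e+00 -2.9000e-03 -1.0020e-01] F [-0.  -0.4  2.8] w 0.0344
shift [  -1.6    0.8 -105.5] rot [-0.003 -0.003 -0.   ]
```

View pics/s13.png

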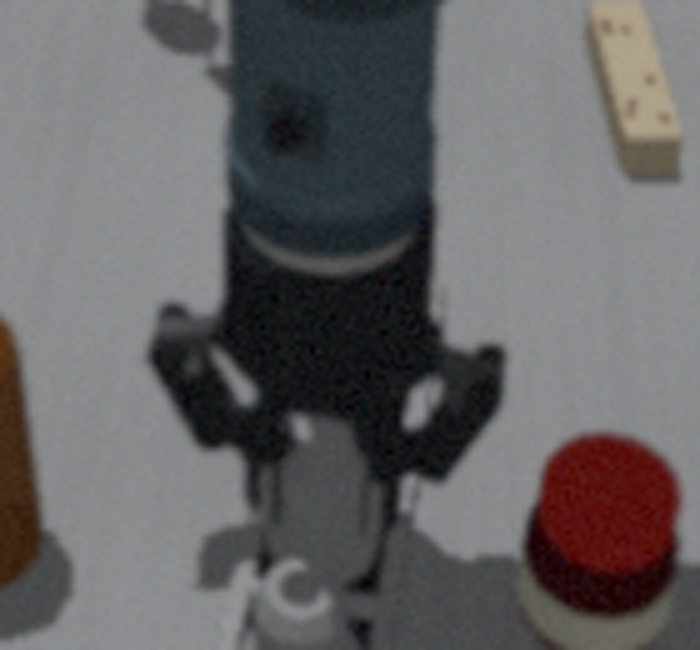

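```bash
python3 -m creep '[[0,0,-4,0,0,0,1],[0,0,-10,0,0,0,1],[0,0,-25,0,0,0,1],[0,0,-45,0,0,0,1],[0,0,-70,0,0,0,1]]' 60; python3 - <<'E'
from h import *
s=cam("side")
crop(s,(200,180,340,330),4,"pics/s14.png")
plan([.5187,.287,.22],-0.1)
E
```

```text
clock: 18.95
ee_pos: [0.5197, 0.2872, 0.0902]
tool_rot: [-3.14, -0.002, -0.1]
contact_force: [0.7, -0.2, -1.0]
grip_width: 0.0339
clock 19.0 tcp [0.5232 0.289  0.0954] rpy [-3.1339 -0.0081 -0.1008] F [1.6 0.5 0.8] w 0.0343
shift [  -3.3    1.5 -124.7] rot [-0.008 -0.008 -0.001]
```

View pics/s14.png

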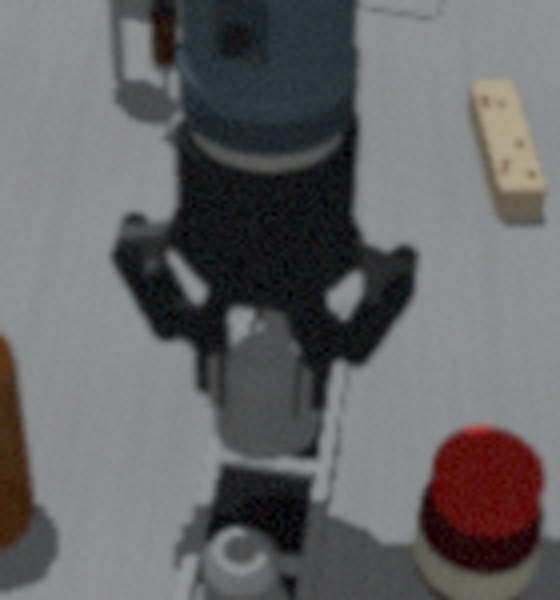

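Nozzle 2 is out and upright in the jaws, and its pocket is empty. Raise it and carry it over.

```bash
python3 -m creep '[[0,0,-35,0,0,0,1],[0,0,-75,0,0,0,1],[0,0,-115,-0.006,-0.006,0,1],[0,20,-135,-0.006,-0.006,0,1],[2,60,-140,-0.006,-0.006,0,1],[4,100,-140,-0.006,-0.006,0,1],[8,140,-140,-0.006,-0.006,0,1],[12,180,-140,-0.006,-0.006,0,1]]'; python3 -c "
from h import *
plan([.535,-.265,.235],-0.1)"
```

```text
clock: 19.8
ee_pos: [0.5156, 0.106, 0.2348]
tool_rot: [-3.139, -0.003, -0.101]
contact_force: [-0.1, -0.9, -1.0]
grip_width: 0.0346
clock 19.8 tcp [0.5156 0.106  0.2348] rpy [-3.1388e+00 -2.9000e-03 -1.0090e-01] F [-0.1 -0.9 -1. ] w 0.0346
shift [ 56.7 367.1  -1.1] rot [-0.003 -0.003 -0.001]
```

```bash
python3 -m creep '[[6,45,0,0,0,0,1],[12,90,0,0,0,0,1],[19,135,0,0,0,0,1],[27,180,0,0,0,0,1],[34,225,0,0,0,0,1],[42,270,0,0,0,0,1],[50,320,0,0,0,0,1],[56,360,0,0,0,0,1]]'; python3 -m creep '[[0,5,0,0,0,0,1],[0,5,20,0,0,0,1],[0,5,50,0,0,0,1],[0,5,80,0,0,0,1],[0,5,80,0,0,0,1]]';python3 - <<'E'
from h import *
s=cam("side");t=cam("top")
crop(s,(210,90,330,190),6,"pics/s15.png")
crop(t,(220,150,400,275),4.4,"pics/t15.png")
plan([.535,-.265,.10],-0.1)
E
```

```text
clock: 20.6
ee_pos: [0.5344, -0.261, 0.2348]
tool_rot: [-3.14, -0.004, -0.103]
contact_force: [0.3, -0.1, -2.1]
grip_width: 0.0342
clock: 21.1
ee_pos: [0.531, -0.2626, 0.1507]
tool_rot: [-3.136, 0.005, -0.102]
contact_force: [-1.2, -0.1, -2.2]
grip_width: 0.0345
clock 21.2 tcp [ 0.5342 -0.2651  0.155 ] rpy [-3.1391 -0.0035 -0.1019] F [ 1.1 -0.3 -1.2] w 0.0342
shift [ 0.6 -0.1 55. ] rot [-0.003 -0.004 -0.002]
```

View pics/s15.png

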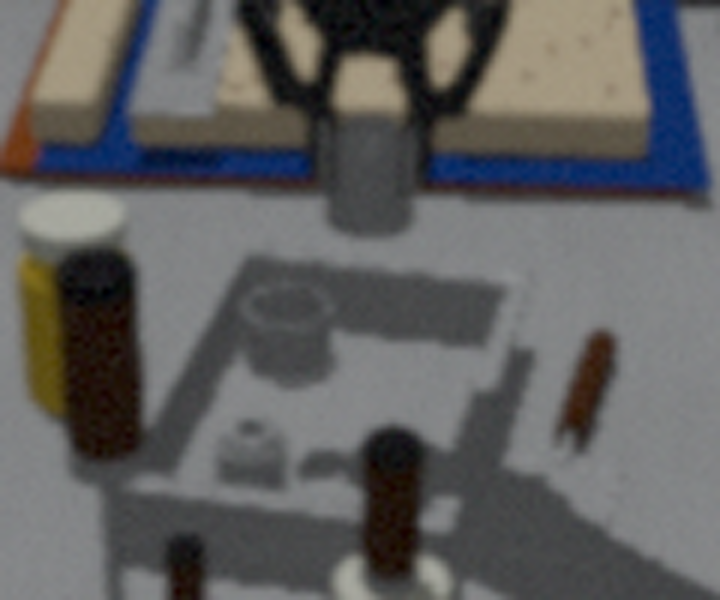

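```bash
python3 -m creep '[[0.5,0,30,-0.003,-0.004,0,1],[0.5,0,60,-0.003,-0.004,0,1],[0.5,0,90,-0.003,-0.004,0,1],[0.5,0,110,-0.003,-0.004,0,1],[0.5,0,122,-0.003,-0.004,0,1],[0.5,0,128,-0.003,-0.004,0,1],[0.5,0,128,-0.003,-0.004,0,1]]'; python3 - <<'E'
from h import *
s=cam("side")
crop(s,(210,110,330,210),6,"pics/s16.png")
plan([.535,-.265,.0195],-0.1)
E
```

```text
clock: 21.9
ee_pos: [0.536, -0.2651, 0.0278]
tool_rot: [3.141, -0.001, -0.102]
contact_force: [-1.5, 1.1, -1.3]
grip_width: 0.0341
clock 21.95 tcp [ 0.5363 -0.2654  0.0283] rpy [ 3.1406e+00 -1.7000e-03 -1.0180e-01] F [ 1.   0.7 -1.1] w 0.0344
shift [-1.4 -0.3  8.8] rot [ 0.001 -0.002 -0.002]
```

View pics/s16.png

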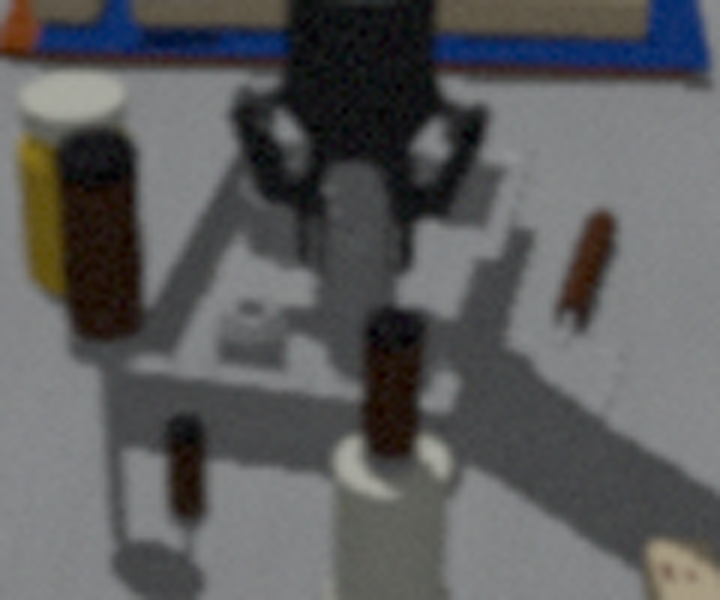

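```bash
python3 -m creep '[[0,0,3,0,0,0,1],[0,0,6,0,0,0,1],[0,0,8,0,0,0,1],[0,0,9,0,0,0,1],[0,0,9.5,0,0,0,1],[0,0,9.5,0,0,0,1]]'
```

```text
clock: 22.55
ee_pos: [0.5364, -0.2654, 0.0196]
tool_rot: [3.141, -0.002, -0.102]
contact_force: [-1.5, 2.1, 5.9]
grip_width: 0.0344
```

```bash
python3 -m creep '[[0,0,0,0,0,0,0.5],[0,0,0,0,0,0,0.3],[0,0,0,0,0,0,0.3],[0,0,0,0,0,0,0.3],[0,0,-15,0,0,0,0.3],[0,0,-45,0,0,0,0.3],[0,0,-90,0,0,0,0.3],[0,0,-135,0,0,0,0.3]]'; python3 -m creep '[[0,0,-40,0,0,0,0.3],[0,0,-80,0,0,0,0.3],[-45,0,-90,0,0,0,0.3],[-90,0,-90,0,0,0,0.3],[-130,0,-90,0,0,0,0.3],[-130,0,-90,0,0,0,0.3]]';python3 - <<'E'
from h import *
s=cam("side");t=cam("top")
crop(s,(210,110,330,210),6,"pics/s17.png")
crop(t,(110,150,400,275),2.7,"pics/t17.png")
cv2.imwrite("pics/sfull.png",cv2.resize(s["pixels"][:,:,::-1],(768,576)))
plan([.535,-.265,.0195],-0.1)
E
```

```text
clock: 23.35
ee_pos: [0.5355, -0.2653, 0.1563]
tool_rot: [3.141, -0.0, -0.102]
contact_force: [0.9, -0.3, -0.2]
grip_width: 0.06
clock: 23.95
ee_pos: [0.3992, -0.2521, 0.2454]
tool_rot: [-3.134, 0.002, -0.108]
contact_force: [-1.2, -1.0, 1.2]
grip_width: 0.0598
clock 24.05 tcp [ 0.4055 -0.2521  0.247 ] rpy [-3.139  -0.0034 -0.1041] F [1.1 0.2 0. ] w 0.0596
shift [129.4   0.  227.9] rot [-0.003 -0.003 -0.004]
```

View pics/s17.png

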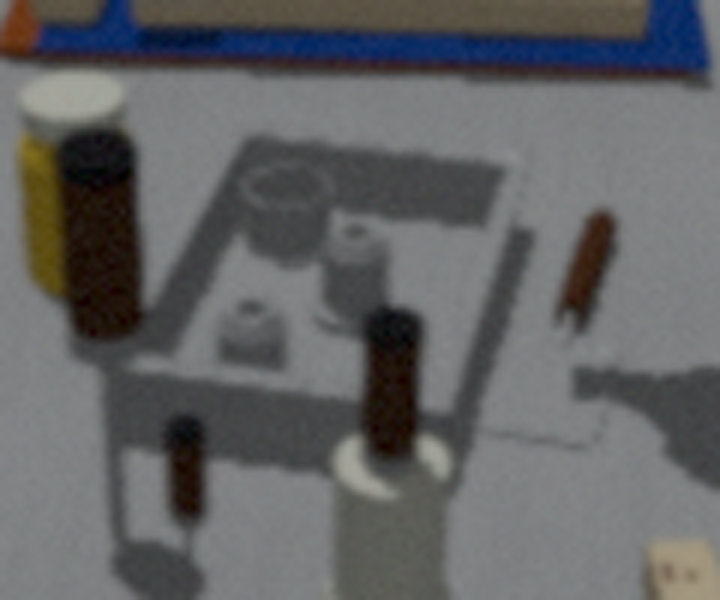

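View pics/t17.png

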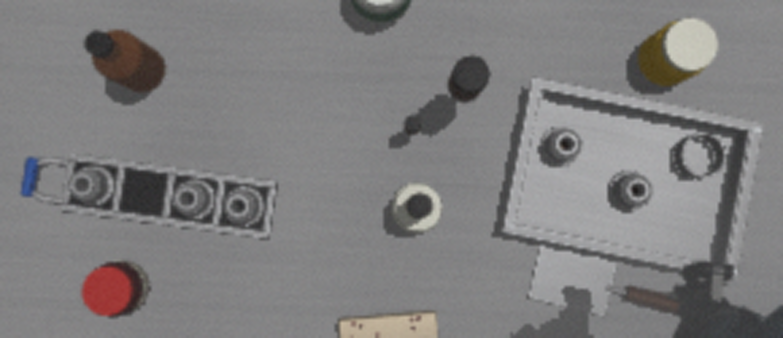

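View pics/sfull.png

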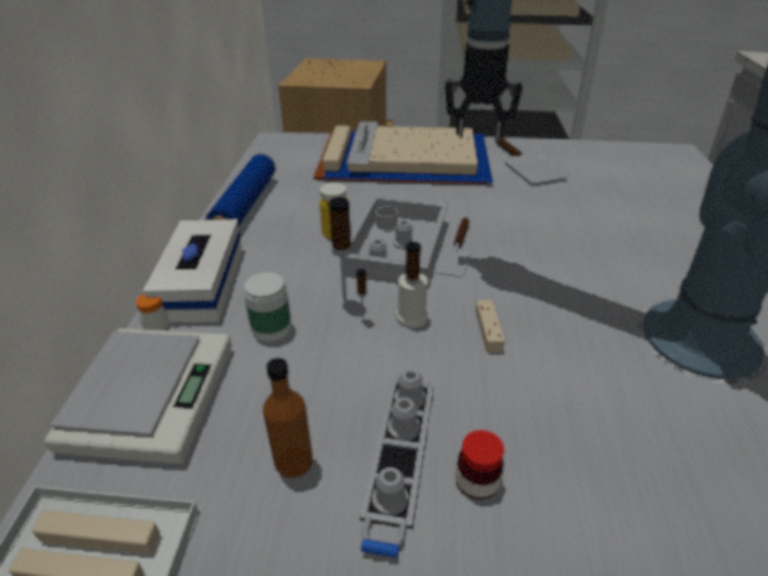

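```bash
python3 - <<'E'
from h import *
t=cam("top")
o=arm.get_obs();print(o["clock"],o["contact_force"],o["dq"].round(3))
print(arm.finish_job())
E
```

```text
24.1 [0.28071625 0.05018542 0.32547933] [ 0.001  0.046 -0.022 -0.031 -0.    -0.003  0.001]
the job is handed in; nothing more can be done
None
```

I ran the pin down all four nozzles, starting at the blue handle, and handed the job in at about 24 s of the 72 s allowed.

| Pocket | Result | What the pin did |
|---|---|---|
| 1 | open | stopped on the floor, tip about 4 mm above the bench |
| 2 | blocked | stopped at about 22 mm with 22 N |
| 3 | open | stopped on the floor, tip about 4 mm above the bench |
| 4 | open | stopped on the floor, tip about 4 mm above the bench |

I put the pin back in its stand and stood the nozzle from pocket 2 in the pan, near the centre, between the nozzle and the ring cutter already there.

The last pictures, from both cameras, show:
- **Nozzles:** the moved one stands upright on the pan floor, and those in pockets 1, 3 and 4 stand in the rack.
- **Pin:** it is upright in its stand, with the handle down on the top.
- **Bystanders:** none has visibly moved. I checked this by eye in the pictures and did not measure it.
- **Gripper:** it is open and clear of everything.

No check failed. The only disagreement was an offset of about 1 mm between the side camera and the arm's own position. My top-camera fixes for the nozzles also came out 2–4 mm from the pocket centres I worked out from the rack's corners. Both are within the clearances.

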